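# Seal the screw jar with its bayonet twist cap

## Robot

A 6-joint arm with a two-finger parallel gripper is mounted at the origin on the work surface. World frame = base frame: x ahead of the robot, y to its left, z up, the work surface at z = 0. Lengths are in m, angles in degrees, forces in N, time in s.
With the tool pointing down it reaches from about 0.35 to 0.875 m from the base axis. Payload 4.2 kg.
Tool frame: the origin (TCP) lies midway between the tips of the shut fingers; the grasp point (between the pads) lies 19 mm behind it; z points along the fingers, y is the direction in which the jaws open and shut (so a half turn about z gives the same grasp; the last joint's range is limited). The gripper opens to 87 mm and grips with 3 to 60 N. Pads are 19 mm wide; open, the fingers measure 117 mm over their backs; the gripper's body (75 mm by 190 mm) begins 51 mm behind the grasp point.
Start: joints at [-62.475, 22.042, 0.453, 0, -68.411, -14.817], TCP at [0.138, -0.61, 0.223] pointing down, gripper open.
Joint ranges: [-179.83, 179.83], [-69.29, 118.12], [-61.27, 80.66], [-181.25, 117.63], [-171.15, -9.14], [-177.46, 177.46]. Speed limits (degrees/s): [159.86, 159.86, 180, 180, 180, 180].

## Interface

Orientations are given as a 3x3 rotation matrix whose columns are the frame's x, y, z axes.
In Python, from station import r gives the robot as it stands.
- The arm moves only by the tool play_rows, never from a script. Its argument "commands" is a list that holds one entry, the list of rows, each a list of 7 numbers: the shift along the world's x, y, z in m, then the turn, a rotation vector about the world's x, y, z in rad, then the closure, from 0 (fully open) to 1 (shut). A call has 1 to 5 rows; each row is the pose to reach, as a shift and turn from the pose commanded when the call began; what a row does not reach only later rows make up. A row lasts 1/10 s, in which the tool goes at most 50 mm and 8.59 degrees, less where a joint would pass 70% of its speed; a pose out of reach is approached as far as the arm can. A call with a gripper value outside its range is refused whole. The fingers move at their own pace and stop on an object; the grip force is fixed at half the most. Time passes only in rows, so rows that repeat a pose let the fingers close. It gives the time, the measured TCP pose, the force and the opening at its end, in the units of the state.
- r.sense(): the state, without advancing time (a new reading comes with each control period).
- r.capture(name): name is "scene" or "top" or "wrist"; returns a dict with "image" (384x512x3 uint8, red, green, blue), "range_z" (384x512 float32, m along the optical axis (not along the pixel's ray), 0 where there is no reading), "intrinsics" (3x3 intrinsics, pixels), "extrinsics" (4x4, takes a point from camera to world coordinates); the wrist camera has in their place "mount" (4x4, takes a point from camera to tool coordinates, whose origin is the TCP and whose axes are the flange's). Camera axes: x right, y up, looking along -z (the intrinsics and any distortion apply to the point x, -y, -z); pixel columns grow to the right and rows downward; lengths in m; the calibration is good to about 2 mm. The wrist camera is an equidistant fisheye: a pixel r from the principal point sees the ray r / f radians off the axis. A picture is of the moment at which its call begins: read the wrist's pose just before it.
- r.finish_job(): hands the job in, once; it reports no verdict.
The state is a dict: "time_s": time; "joints": joint angles; "joint_velocities": joint speeds; "effort": joint torques, N m; "tcp_pos": TCP position; "ee_rot": TCP orientation; "wrist_force": force on the tool from outside, world axes, zero at the start; "moment": the same for the moment, N m; "gripper_width": opening from 0.0 (shut) to 1.0 (fully open).
Only numpy, scipy, OpenCV 4.12 (cv2) and the standard library are available. Lean on these libraries where they do the work, as an engineer would, in place of code of your own. Each camera call takes 0.05 s, during which the arm holds its last target. There are 200 camera calls.

## Task

Close up the screw jar: first take the shifting spanner off the top of the jar and lay it down flat, without dropping it, inside the open red toolbox. Then fetch the blue cap, set it fully down in the jar's mouth with its ears about crosswise to the two yellow hooks, and twist it clockwise a quarter turn until it clicks locked with the ears under the hooks; let go, and leave the other things on the counter where they are.

Things in the scene. Friction and masses are not known exactly. Their poses are not given: they have to be found in the camera images.
- jar_mouth (a point): Clear screw jar bolted down by a round plate 130 mm across. This point: centre of the round mouth (60 mm wide, 22 mm deep) in its grey collar's flat top (116 mm across), 100 mm above the counter; z up. Two yellow hooks stand on the collar at +x and -x. The cap goes down only with its ears 45 to 135 degrees counter-clockwise of the hooks; 90 is the quarter-turn start.
- hook_a (a point): Yellow hook at +x on the jar's collar; the point is on its lip's top, 17 mm above the collar, 50 mm from the jar's axis. The lip is 43 to 58 mm from the axis, 31 mm wide along the rim, underside 11 mm above the collar. Seen from above, an ear goes in clockwise (yaw falling) and meets an end stop just when the cap's x lies along the jar's x (either way round).
- hook_b (a point): The same hook at -x, turned by half a turn about the jar's axis.
- cap_grip (a point): Blue twist cap, 62 mm high, standing at first on its plug. This point: on its axis in the upright finger bar, 46 mm above the plug's underside. Bar 64 mm long along x, 16 mm thick along y, from 22 mm below to 16 mm above this point. Same after a half turn; about 130 g. Seated, this point is 32 mm above the mouth point; fingers opened to 40 mm or less there clear the hooks.
- cap: The same blue cap; origin at the centre of its white plug's underside. Bevelled plug 56 mm across, 14 mm deep; above it (14 to 24 mm up) a blue disc 84 mm across that rests on the collar, with two ears 24 mm wide, 8 mm thick, reaching 50 mm from the axis along +x and -x, in line with the finger bar.
- click_a (a joint): Red sprung detent roller beside hook_a, sliding radially outward: 0 m = sprung in, at rest; up to 0.008 m when pushed back (1 to 4 N). In the last 40 degrees of the twist an ear tip pushes it back 3 to 5 mm; it springs back to 0 behind the ear as the ear comes home: the click.
- click_b (a joint): The same roller beside hook_b.
- spanner_mid (a point): Steel shifting spanner, 200 mm long along x (jaws at +x), 14 mm thick, about 280 g. This point: near its balance point, mid-thickness, in the handle, which is 22 mm wide along y and reaches 112 mm to -x and 32 mm to +x of it; then the head, 50 mm wide. At first it lies across the tops of both hooks, roughly along the jar's x.
- spanner: The same spanner; origin 7 mm below spanner_mid, on its flat underside.
- toolbox_in (a point): Red open toolbox fixed to the counter; the point is the centre of its inner floor, 5 mm above the counter. Inside 150 mm along x, 290 mm along y; walls 5 mm thick, rim 75 mm above the counter. Its flap lid is hinged on the +x rim and stands open, about upright, some 165 mm above the rim.
- oil_bottle: Bystander: green oil bottle, 68 mm across, 190 mm tall; origin under its centre.
- padlock: Bystander: galvanised padlock lying flat, body 55 x 60 mm, 26 mm thick, shackle reaching 67 mm to +x; origin under the body's centre.
- screwdriver: Bystander: yellow-handled screwdriver lying along x, 93 mm to -x (handle), 109 mm to +x (shaft), 30 mm thick; origin under the middle.
- paint_tin: Bystander: steel and green paint tin, 80 mm across, 93 mm tall; origin under its centre.
- tape_roll: Bystander: black roll of tape, 90 mm across, 30 mm high; origin under its centre.
- grease_tub: Bystander: white tub with an orange lid, 76 mm across, 97 mm tall; origin under its centre.
- sanding_block: Bystander: cork sanding block, 72 x 42 mm, 32 mm high; origin under its centre.
There are look-alikes about, which are no part of the job. There is more than one size of the cap; the job needs the smallest.

How it is judged:
By the outcome, as a careful person would: the job done as asked, in the order asked, and still so for the second after the job is handed in, with the robot touching nothing.
It also fails if it takes over 69 s, if anything falls off the work surface, if the arm or the gripper's body presses on something with over 40 N, if the wrist force passes 120 N, or if a joint passes its speed limit or range.

## Working session

There is one attempt and no reset: what is moved stays moved. The work goes in short steps, Python scripts to look and compute and a tool call to move; the robot and the scene stay as the last step left them, time stands still between calls to the robot, and variables do not carry over. Pictures are saved under pics/ and viewed, about 8 in all and at most 12, crops included, and the job is handed in when it is done.

Besides the shell and the picture viewer there is one more tool, called after ">>>" as name(argument=value, ...), one argument or row to a line, values as JSON. play_rows: Moves the arm, as the interface text tells. Its arguments: {"type":"object","properties":{"commands":{"type":"array","items":{"type":"array","items":{"type":"array","items":{"type":"number"}}}}},"required":["commands"]}

```bash
ls; mkdir -p pics; python3 - <<'E'
from station import r
import cv2,numpy as np
print(r.sense())
for n in("scene","top"):
    c=r.capture(n); np.savez(f"{n}0.npz",**c)
    im=cv2.cvtColor(c["image"],cv2.COLOR_RGB2BGR)
    cv2.imwrite(f"pics/{n}0.png",cv2.resize(im,(800,600),interpolation=cv2.INTER_CUBIC))
    print(n,c["intrinsics"],c["extrinsics"])
E
```

```text
pics
{'time_s': 0.0, 'joints': array([-6.24743609e+01,  2.20920013e+01,  3.78752191e-01, -2.94796945e-02,
       -6.84114022e+01, -1.48149414e+01]), 'joint_velocities': array([-0.08855822, -0.06967104,  0.12654582,  0.00797938, -0.126737  ,
        0.01177437]), 'effort': array([ 1.43294223e-03, -3.90668535e+01,  1.87407517e+01,  4.21995789e+00,
        1.10582571e-02, -1.61040357e-04]), 'tcp_pos': array([ 0.13738405, -0.60908547,  0.22143826]), 'ee_rot': array([[-9.75535203e-01, -2.19842512e-01, -5.81142137e-04],
       [-2.19843260e-01,  9.75532838e-01,  2.15036911e-03],
       [ 9.41806917e-05,  2.22552095e-03, -9.99997519e-01]]), 'wrist_force': array([0.31405369, 0.4848777 , 0.39838373]), 'moment': array([ 0.01799884,  0.01140615, -0.01787841]), 'gripper_width': 1.0007791302365043}
scene [[372.02260414   0.         257.17525631]
 [  0.         372.02260414 192.11799445]
 [  0.           0.           1.        ]] [[-0.84871641 -0.35399686  0.39289525  0.98261136]
 [ 0.52873366 -0.55252139  0.64432975  0.7426188 ]
 [-0.01100768  0.75459018  0.65610403  0.90356767]
 [ 0.          0.          0.          1.        ]]
top [[475.77082425   0.         262.45370925]
 [  0.         475.77082425 185.40474632]
 [  0.           0.           1.        ]] [[ 8.34754500e-03  9.91249191e-01 -1.31739744e-01  2.82035652e-01]
 [-9.99964260e-01  8.09815218e-03 -2.42872696e-03 -3.19905874e-02]
 [-1.34062514e-03  1.31755310e-01  9.91281363e-01  1.65254278e+00]
 [ 0.00000000e+00  0.00000000e+00  0.00000000e+00  1.00000000e+00]]
```

View pics/top0.png

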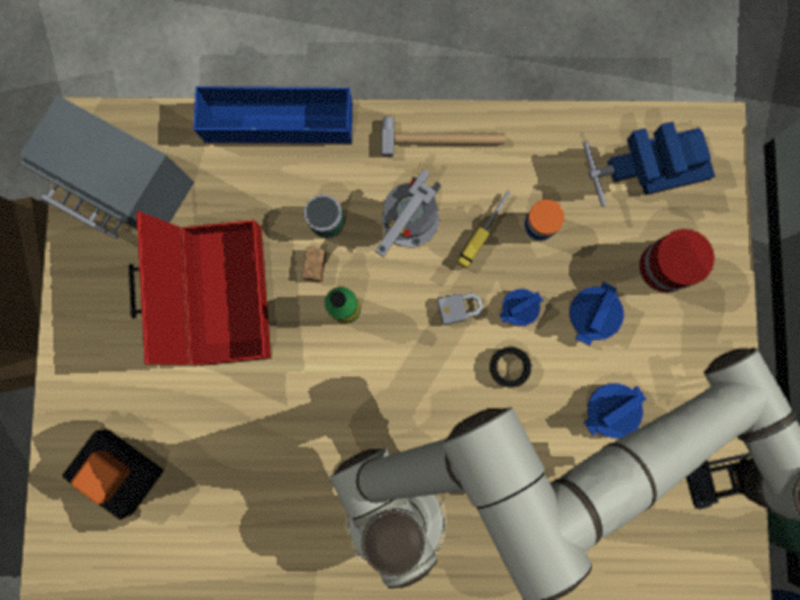

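View pics/scene0.png

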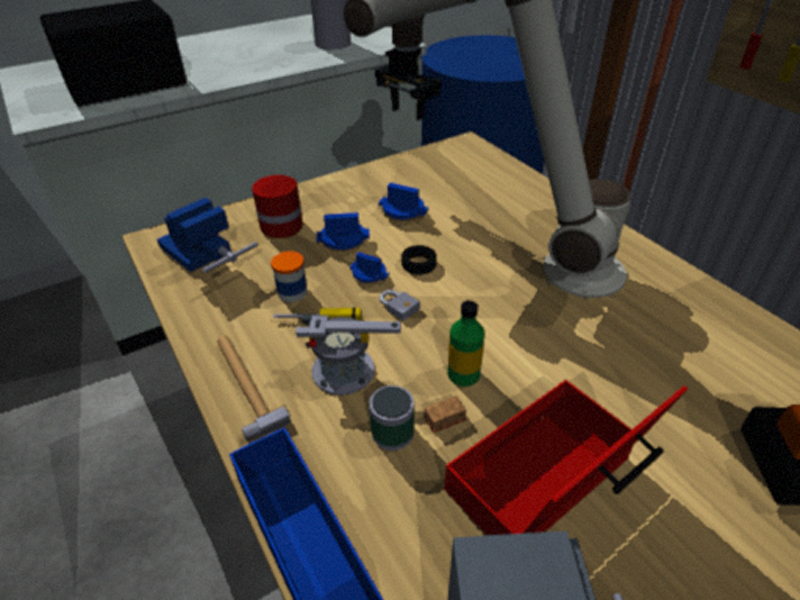

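```bash
cat > h.py <<'E'
import numpy as np,cv2
def cloud(n):
    c=np.load(n); z=c["range_z"].astype(float); K=c["intrinsics"]; T=c["extrinsics"]
    v,u=np.mgrid[:384,:512]
    P=np.stack([(u-K[0,2])/K[0,0]*z,-(v-K[1,2])/K[1,1]*z,-z,np.ones_like(z)],-1)@T.T
    P=P[...,:3]; P[z<=0]=np.nan
    return P,c["image"]
def rect(q):
    (cx,cy),(w,h),a=cv2.minAreaRect(np.float32(q[:,:2]*1000))
    return np.round([cx,cy,w,h,a],1),len(q)
E
python3 - <<'E'
from h import *
P,im=cloud("top0.npz"); S,ims=cloud("scene0.npz")
def at(u,v): 
    u,v=int(u/1.5625),int(v/1.5625); return np.round(P[v,u],4)
for k,p in dict(table=(440,360),hinge=(188,290),boxfloor=(240,300),box_tr=(262,225),box_br=(268,356),box_tl=(190,228),box_bl=(190,360),sp=(405,215),capbar=(521,300),capear=(505,320),pad=(460,308),sd=(475,245),bottle=(343,300),tin=(323,215),sand=(314,264),spjaw=(425,190),sptail=(381,250),tape=(497,367),greasetub=(545,215)).items(): print(k,at(*p))
for nm,Q,I in(("top",P,im),("scene",S,ims)):
    I=I.astype(int); x,y,z=np.moveaxis(Q,-1,0)
    j=at(405,215)
    near=np.hypot(x-j[0],y-j[1])<.14
    m=near&(z>.122)&(z<.14); print(nm,"spanner",rect(Q[m]),np.median(Q[m][:,2]))
    g=at(521,305); near=np.hypot(x-g[0],y-g[1])<.06
    blue=(I[...,2]>1.6*I[...,0])&(I[...,2]>50)
    m=near&blue&(z>.045); print(nm,"capbar",rect(Q[m]),np.nanmax(Q[m][:,2]))
    m=near&blue&(z>.017)&(z<.03); print(nm,"disc",rect(Q[m]))
    m=(I[...,0]>2.5*I[...,1])&(z<.012)&(y>.2)&(y<.5)&(x>.2); print(nm,"floor",rect(Q[m]))
    m=(I[...,0]>2.5*I[...,1])&(z<.079)&(z>.072)&(y>.15)&(y<.6)&(x>.2); print(nm,"rim",rect(Q[m]))
    m=(I[...,0]>2.5*I[...,1])&(z>.09)&(y>.15)&(y<.6)&(x>.2); print(nm,"lid",Q[m].min(0),Q[m].max(0))
def crop(img,x0,y0,x1,y1,s): return cv2.resize(img[y0:y1,x0:x1],None,fx=s,fy=s,interpolation=cv2.INTER_CUBIC)
a=crop(im,225,95,305,175,5);b=crop(im,300,160,380,240,5)
cv2.imwrite("pics/crop1.png",cv2.cvtColor(np.hstack([a,b]),cv2.COLOR_RGB2BGR))
E
```

```text
table [ 3.465e-01 -9.340e-02  2.000e-04]
hinge [0.4898 0.4501 0.0702]
boxfloor [0.4749 0.354  0.0031]
box_tr [0.6457 0.3105 0.0058]
box_br [0.3519 0.2795 0.0423]
box_tl [0.6259 0.452  0.0744]
box_bl [0.3391 0.4372 0.0781]
sp [ 0.6431 -0.0157  0.1343]
capbar [ 0.4774 -0.2711  0.0255]
capear [ 0.4362 -0.2371  0.0194]
pad [ 0.4588 -0.1367  0.0271]
sd [ 0.6022 -0.1715  0.0274]
bottle [0.455  0.1062 0.1877]
tin [0.6498 0.1616 0.1   ]
sand [0.5551 0.1872 0.039 ]
spjaw [ 0.6984 -0.0579  0.1293]
sptail [0.5668 0.0356 0.1319]
tape [ 0.3339 -0.2218 -0.0042]
greasetub [ 0.6527 -0.3116  0.1036]
top spanner (array([644.9, -15.8,  50.9, 201.2,  54.5]), 515) 0.1318905582536538
top capbar (array([ 462.5, -271.6,   16. ,   63.8,   30.9]), 95) 0.07326151725677099
top disc (array([ 462.6, -271.2,   79.5,   78.6,   76.1]), 325)
top floor (array([487.9, 387.8, 287.4, 184.2,   6.5]), 3048)
top rim (array([484.6, 376.1, 298.4, 165.8,   6.3]), 295)
top lid [0.32688055 0.43848545 0.09010911] [0.62219892 0.54436839 0.24083849]
scene spanner (array([642.4, -16.8,  53.8, 201.5,  58.8]), 490) 0.1279626151582916
scene capbar (array([ 460.6, -266.7,   25.5,   63.9,   35.7]), 85) 0.0630660579919734
scene disc (array([ 468.6, -261.6,   69. ,   94.6,   49.8]), 173)
scene floor (array([423.4, 352.7, 431.5, 198.3,   6.5]), 3918)
scene rim (array([486.4, 383.2, 299.5, 168.9,   6.1]), 233)
scene lid [0.32471926 0.45990478 0.09084032] [0.62541655 0.53283247 0.2329167 ]
```

View pics/crop1.png

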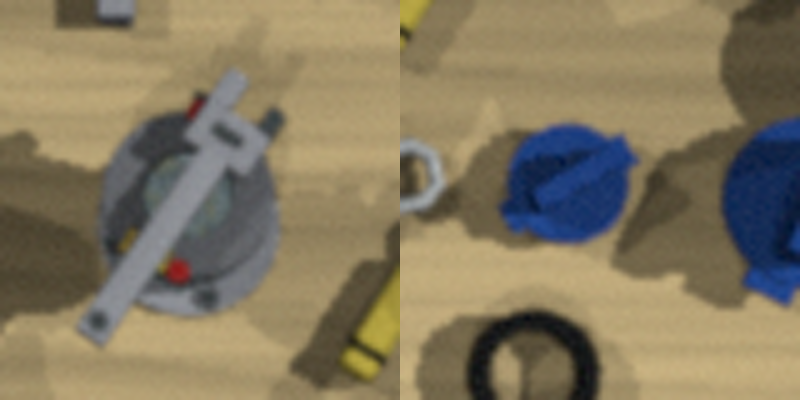

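```bash
python3 - <<'E'
from h import *
for n in("top","scene"):
    P,im=cloud(f"{n}0.npz"); x,y,z=np.moveaxis(P,-1,0)
    c=np.array([.645,-.016]); d=np.array([np.cos(np.radians(-34)),np.sin(np.radians(-34))])
    m=(np.hypot(x-c[0],y-c[1])<.14)&(z>.122)&(z<.145); Q=P[m]
    s=(Q[:,:2]-c)@d
    h=Q[(s<.02)]; 
    for zz in(h,h[(h[:,:2]-c)@d>-.09]):
        print(n,"handle",rect(zz), end=' ')
        v=cv2.fitLine(np.float32(zz[:,:2]),cv2.DIST_HUBER,0,.001,.001).ravel(); print("ang",np.degrees(np.arctan2(v[1],v[0])),v[2:],)
    s=(Q[:,:2]-v[2:])@v[:2]*np.sign(v[0]); print("ext",s.min(),s.max(), "mid from tail", v[2:]+v[:2]*np.sign(v[0])*(s.min()+.112), "from head",v[2:]+v[:2]*np.sign(v[0])*(s.max()-.088))
    k=(np.hypot(x-.645,y+.016)<.09)&(z>.093)&(z<.107); q=np.float32(P[k][:,:2])
    print("collar",cv2.minEnclosingCircle(q),np.median(z[k]))
    k=(np.hypot(x-.645,y+.016)<.09)&(z>.003)&(z<.03); q=np.float32(P[k][:,:2]); print("plate",cv2.minEnclosingCircle(q))
    R=(im[...,0].astype(int)>2.5*im[...,1])&(z<.010)&(y>.2)&(y<.5)&(x>.2)
    for y0 in (.3,.35,.4): 
        t=R&(abs(y-y0)<.008); print("floor x range",y0,np.percentile(x[t],[1,99]) if t.any() else None)
    for x0 in(.4,.5,.6):
        t=(im[...,0].astype(int)>2.5*im[...,1])&(z>.070)&(z<.078)&(abs(x-x0)<.01)&(y>.15)&(y<.6); print("rim y",x0,np.round(np.sort(y[t]),3))
        t=(im[...,0].astype(int)>2.5*im[...,1])&(z>.1)&(abs(x-x0)<.01)&(y>.15)&(y<.6); print(" lid",np.round(np.c_[y,z][0:0] if 0 else np.polyfit(z[t],y[t],1),3))
E
```

```text
top handle (array([610.4,   5.6,  24.3, 120. ,  55.9]), 252) ang -33.820217 [0.6019322  0.01031513]
top handle (array([614.9,   2.6,  24.3, 109.2,  55.9]), 229) ang -33.575367 [0.61441493 0.00166234]
ext -0.06548431390252424 0.136300334274706 mid from tail [ 0.6531699  -0.02406239] from head [ 0.65465679 -0.02504936]
collar ((0.6644735932350159, -0.026915274560451508), 0.06852894276380539) 0.10058097581960102
plate ((0.6450877785682678, -0.0159698948264122), 0.08994623273611069)
floor x range 0.3 [0.35325286 0.4830303 ]
floor x range 0.35 [0.35012607 0.63118203]
floor x range 0.4 [0.34549595 0.6263155 ]
rim y 0.4 [0.285 0.285 0.285 0.286 0.288 0.288 0.44  0.441 0.442 0.444 0.444 0.445
 0.447 0.451]
 lid [0.221 0.428]
rim y 0.5 [0.295 0.295 0.295 0.296 0.298 0.298 0.298 0.299 0.299 0.45  0.451 0.452
 0.453 0.453 0.458 0.46 ]
 lid [0.222 0.439]
rim y 0.6 [0.305 0.306 0.308 0.309 0.309 0.309 0.309 0.461 0.461 0.461 0.463 0.464
 0.467]
 lid [0.217 0.451]
scene handle (array([612.3,   9.8,  25.1, 122.7,  56.5]), 254) ang -33.790783 [0.6081446  0.01435541]
scene handle (array([618.2,   5.1,  24.7, 108. ,  55.6]), 221) ang -33.38095 [0.6178072  0.00694674]
ext -0.06746672023364228 0.13352224854807493 mid from tail [ 0.65499387 -0.01755561] from head [ 0.65581969 -0.01809974]
collar ((0.6681759357452393, -0.021735642105340958), 0.06229076907038689) 0.09761844206936765
plate ((0.6688785552978516, -0.0084557319059968), 0.07243331521749496)
floor x range 0.3 [0.34595586 0.52031053]
floor x range 0.35 [0.34154024 0.63878786]
floor x range 0.4 [0.33398622 0.63379182]
rim y 0.4 [0.29  0.291 0.292 0.292 0.292 0.293 0.293 0.294 0.294]
 lid [0.174 0.447]
rim y 0.5 [0.299 0.302 0.302 0.302 0.303 0.303 0.303 0.303 0.304 0.305 0.305 0.305
 0.305 0.306]
 lid [0.165 0.461]
rim y 0.6 [0.31  0.311 0.312 0.312 0.313 0.313 0.313 0.314 0.314 0.314 0.315 0.315
 0.315 0.316 0.316 0.467 0.467 0.469]
 lid [0.171 0.469]
```

>>> play_rows(
  commands=[
    [[0.04,0.045,0.01,0,0,-0.06,0],[0.08,0.09,0.02,0,0,-0.12,0],[0.11,0.125,0.03,0,0,-0.18,0],[0.14,0.16,0.03,0,0,-0.24,0],[0.17,0.19,0.03,0,0,-0.3,0]],
  ],
)

```text
time_s: 0.6
tcp_pos: [0.3031, -0.4233, 0.2528]
ee_rot: [[-0.997, 0.081, 0.001], [0.081, 0.997, -0.0], [-0.001, -0.0, -1.0]]
wrist_force: [1.7, -1.0, -0.7]
gripper_width: 1.0
```

>>> play_rows(
  commands=[
    [[0.03,0.035,0,0,0,-0.06,0],[0.06,0.07,0,0,0,-0.12,0],[0.09,0.105,0,0,0,-0.18,0],[0.12,0.14,0,0,0,-0.24,0],[0.15,0.175,0,0,0,-0.3,0]],
  ],
)

```text
time_s: 1.1
tcp_pos: [0.453, -0.2482, 0.2523]
ee_rot: [[-0.928, 0.371, -0.0], [0.371, 0.928, 0.0], [0.0, 0.0, -1.0]]
wrist_force: [0.6, -1.7, -0.4]
gripper_width: 1.001
```

>>> play_rows(
  commands=[
    [[0.035,0.04,0,0,0,-0.05,0],[0.07,0.08,0,0,0,-0.1,0],[0.1,0.12,0,0,0,-0.15,0],[0.13,0.15,0,0,0,-0.18,0],[0.15,0.18,0,0,0,-0.21,0]],
  ],
)

```text
time_s: 1.6
tcp_pos: [0.6039, -0.0677, 0.2515]
ee_rot: [[-0.832, 0.555, -0.001], [0.555, 0.832, 0.0], [0.001, -0.0, -1.0]]
wrist_force: [0.8, 0.1, -0.0]
gripper_width: 1.001
```

>>> play_rows(
  commands=[
    [[0.02,0.02,0,0,0,0,0],[0.04,0.04,0,0,0,0,0],[0.047,0.042,0,0,0,0,0],[0.047,0.042,0,0,0,0,0]],
  ],
)

```text
time_s: 2.0
tcp_pos: [0.6496, -0.0275, 0.2512]
ee_rot: [[-0.832, 0.554, -0.002], [0.554, 0.832, -0.0], [0.002, -0.001, -1.0]]
wrist_force: [0.2, 1.2, -0.1]
gripper_width: 0.998
```

```bash
python3 - <<'E'
from station import r
import cv2,numpy as np
s=r.sense();c=r.capture("wrist"); np.savez("w1.npz",tcp=s["tcp_pos"],R=s["ee_rot"],**c)
print(s["time_s"],s["tcp_pos"],np.degrees(np.arctan2(s["ee_rot"][1,1],s["ee_rot"][0,1])),s["ee_rot"].round(4).tolist(),s["joints"].round(1))
print(c["intrinsics"],c["mount"].round(4).tolist())
cv2.imwrite("pics/w1.png",cv2.resize(cv2.cvtColor(c["image"],cv2.COLOR_RGB2BGR),(800,600),interpolation=cv2.INTER_CUBIC))
E
```

```text
2.0 [ 0.64962311 -0.02753828  0.25115182] 56.34536376568383 [[-0.8324, 0.5542, -0.002], [0.5542, 0.8324, -0.0003], [0.0015, -0.0013, -1.0]] [  11.8   23.7    7.1   -0.   -73.5 -135.4]
[[297.31863964   0.         257.498433  ]
 [  0.         297.31863964 193.61772943]
 [  0.           0.           1.        ]] [[-0.0005, 0.9573, 0.2891, 0.0796], [1.0, 0.0006, -0.0001, -0.0], [-0.0003, 0.2891, -0.9573, -0.1626], [0.0, 0.0, 0.0, 1.0]]
```

View pics/w1.png

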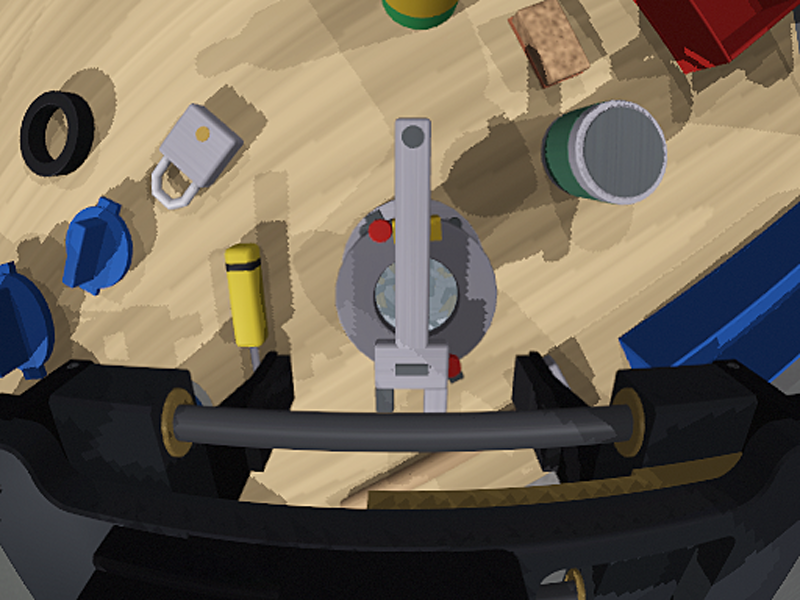

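```bash
cat >> h.py <<'E'
def wray(w,u,v,z,k=1.5625):
    """wrist pixel (in 800x600 view coords) onto plane height z"""
    K=w["intrinsics"]; u,v=u/k,v/k; dx,dy=u-K[0,2],v-K[1,2]; rr=np.hypot(dx,dy); th=rr/K[0,0]
    d=np.array([np.sin(th)*dx/rr,-np.sin(th)*dy/rr,-np.cos(th)])
    M=w["mount"]; o=w["R"]@M[:3,3]+w["tcp"]; d=w["R"]@M[:3,:3]@d
    return (o+d*(z-o[2])/d[2])[:2]
E
python3 - <<'E'
from h import *
w=np.load("w1.npz"); f=lambda u,v,z: wray(w,u,v,z)*1000
for a,b in(((398,150),(430,150)),((397,230),(429,230)),((396,320),(428,320))):
    A,B=f(*a,131),f(*b,131) if 0 else f(*b,.131); A=f(*a,.131); print("handle",A,B,np.linalg.norm(A-B),(A+B)/2)
print("tail",f(413,118,.131),"head/handle junction",f(412,342,.131))
A=f(376,300,.1);print("mouth L/R",f(374,300,.1),f(459,298,.1),"front/back?",f(416,258,.1),f(416,334,.1))
print("collar L/R",f(336,290,.1),f(497,290,.1))
print("capbar ",f(78,285,.062),f(98,207,.062))
print("hook b lip corners",f(440,218,.117),f(441,240,.117))
E
python3 -c "
import cv2
i=cv2.imread('pics/w1.png');cv2.imwrite('pics/w1c.png',cv2.resize(i[180:420,310:530],None,fx=2.5,fy=2.5,interpolation=cv2.INTER_CUBIC))"
```

```text
handle [573.43619082  19.94914936] [583.97847499  35.95503684] 19.16580781586967 [578.70733291  27.9520931 ]
handle [613.79692259  -7.75726693] [624.62573748   8.58049859] 19.600658513234848 [6.19211330e+02 4.11615828e-01]
handle [661.68190621 -40.64584959] [673.110987   -23.50506167] 20.601711055934533 [667.39644661 -32.07545563]
tail [562.08815574  38.2730919 ] head/handle junction [680.11064517 -40.4335881 ]
mouth L/R [649.28059797 -51.53327014] [681.3259733   -0.75002418] front/back? [640.50382379 -10.37514455] [687.09549016 -40.87795772]
collar L/R [628.31878011 -69.73270948] [691.41569673  25.11360415]
capbar  [ 488.23308355 -286.2748643 ] [ 449.90763613 -216.49884116]
hook b lip corners [623.99367511  18.3501481 ] [636.40362768  11.11780733]
```

View pics/w1c.png

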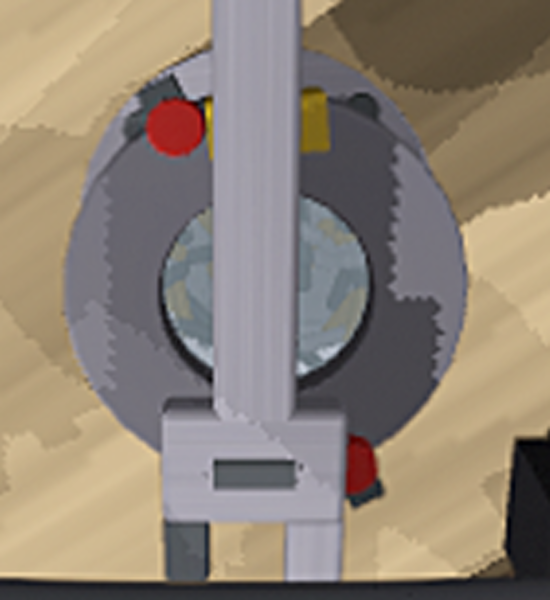

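>>> play_rows(
  commands=[
    [[0.002,0.002,-0.03,0,0,0,0],[0.0045,0.0045,-0.07,0,0,0,0.1],[0.0045,0.0045,-0.1,0,0,0,0.2],[0.0045,0.0045,-0.12,0,0,0,0.4],[0.0045,0.0045,-0.126,0,0,0,0.5]],
  ],
)

```text
time_s: 2.55
tcp_pos: [0.6514, -0.0249, 0.1239]
ee_rot: [[-0.831, 0.556, -0.005], [0.556, 0.831, -0.001], [0.004, -0.003, -1.0]]
wrist_force: [-0.7, -0.2, 0.1]
gripper_width: 0.72
```

>>> play_rows(
  commands=[
    [[0,0,-0.003,0,0,0,0.5],[0,0,-0.005,0,0,0,0.5],[0,0,-0.005,0,0,0,0.55]],
  ],
)

```text
time_s: 2.85
tcp_pos: [0.6544, -0.0237, 0.1227]
ee_rot: [[-0.832, 0.555, 0.002], [0.555, 0.832, 0.0], [-0.002, 0.001, -1.0]]
wrist_force: [0.1, 0.3, 0.6]
gripper_width: 0.496
```

>>> play_rows(
  commands=[
    [[0,0,-0.002,0,0,0,0.6],[0,0,-0.002,0,0,0,0.65],[0,0,-0.002,0,0,0,0.65]],
  ],
)

```text
time_s: 3.15
tcp_pos: [0.654, -0.0235, 0.1198]
ee_rot: [[-0.832, 0.555, 0.001], [0.555, 0.832, 0.0], [-0.0, 0.0, -1.0]]
wrist_force: [-0.3, 0.1, 0.1]
gripper_width: 0.363
```

>>> play_rows(
  commands=[
    [[0,0,0,0,0,0,0.8],[0,0,0,0,0,0,1],[0,0,0,0,0,0,1],[0,0,0,0,0,0,1]],
  ],
)

```text
time_s: 3.55
tcp_pos: [0.6539, -0.0235, 0.1195]
ee_rot: [[-0.832, 0.555, 0.0], [0.555, 0.832, 0.0], [-0.0, 0.0, -1.0]]
wrist_force: [0.6, -0.9, 0.8]
gripper_width: 0.252
```

>>> play_rows(
  commands=[
    [[0,0,0.003,0,0,0,1],[0,0,0.01,0,0,0,1],[0,0,0.02,0,0,0,1],[0,0,0.035,0,0,0,1],[0,0,0.05,0,0,0,1]],
  ],
)

```text
time_s: 4.05
tcp_pos: [0.6539, -0.0236, 0.1705]
ee_rot: [[-0.832, 0.555, 0.0], [0.555, 0.832, -0.0], [-0.0, -0.0, -1.0]]
wrist_force: [0.5, -0.7, -1.5]
gripper_width: 0.253
```

>>> play_rows(
  commands=[
    [[-0.008,0.02,0.03,0,0,0.04,1],[-0.02,0.05,0.06,0,0,0.1,1],[-0.034,0.085,0.08,0,0,0.17,1],[-0.048,0.12,0.09,0,0,0.25,1],[-0.062,0.155,0.09,0,0,0.33,1]],
  ],
)

```text
time_s: 4.55
tcp_pos: [0.5922, 0.1329, 0.2629]
ee_rot: [[-0.968, 0.252, 0.005], [0.252, 0.968, 0.002], [-0.005, 0.003, -1.0]]
wrist_force: [0.4, 0.1, -2.3]
gripper_width: 0.249
```

>>> play_rows(
  commands=[
    [[-0.015,0.036,0,0,0,0.08,1],[-0.03,0.072,0,0,0,0.16,1],[-0.045,0.108,0,0,0,0.24,1],[-0.06,0.145,0,0,0,0.3,1],[-0.075,0.18,0,0,0,0.363,1]],
  ],
)

```text
time_s: 5.05
tcp_pos: [0.516, 0.313, 0.2605]
ee_rot: [[-0.994, -0.107, 0.001], [-0.107, 0.994, 0.001], [-0.001, 0.001, -1.0]]
wrist_force: [-0.1, 0.5, -2.1]
gripper_width: 0.248
```

>>> play_rows(
  commands=[
    [[-0.01,0.025,-0.02,0,0,0,1],[-0.015,0.037,-0.05,0,0,0,1],[-0.015,0.037,-0.08,0,0,0,1],[-0.015,0.037,-0.11,0,0,0,1],[-0.015,0.037,-0.13,0,0,0,1]],
  ],
)

```text
time_s: 5.55
tcp_pos: [0.5009, 0.3481, 0.1279]
ee_rot: [[-0.994, -0.105, -0.002], [-0.105, 0.994, -0.001], [0.002, -0.001, -1.0]]
wrist_force: [0.6, 0.1, -2.3]
gripper_width: 0.248
```

```bash
python3 - <<'E'
from station import r
import cv2,numpy as np
s=r.sense();c=r.capture("wrist"); np.savez("w2.npz",tcp=s["tcp_pos"],R=s["ee_rot"],**c)
print(s["time_s"],s["tcp_pos"],np.degrees(np.arctan2(s["ee_rot"][1,1],s["ee_rot"][0,1])),s["joints"].round(1),s["wrist_force"])
cv2.imwrite("pics/w2.png",cv2.resize(cv2.cvtColor(c["image"],cv2.COLOR_RGB2BGR),(800,600),interpolation=cv2.INTER_CUBIC))
E
```

```text
5.55 [0.50092172 0.34810587 0.12785348] 96.01509639583014 [  50.    25.2   -9.    -0.   -55.9 -133.9] [ 0.56349097  0.05688047 -2.26317899]
```

View pics/w2.png

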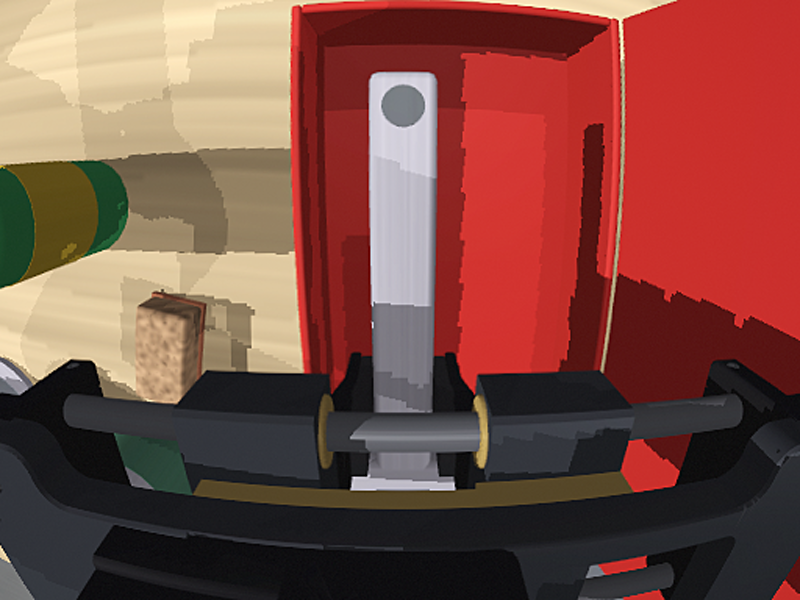

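```bash
python3 - <<'E'
from h import *
w=np.load("w2.npz"); f=lambda u,v,z: (wray(w,u,v,z)*1000).round(1)
print(f(293,100,.075),f(299,300,.075),f(620,100,.075),f(610,300,.075),f(295,7,.075),f(617,20,.075))
E
```

```text
[394.4 286.1] [490.4 295.9] [372.4 441.6] [473.7 453.5] [347.7 281.4] [330.3 436.8]
```

>>> play_rows(
  commands=[
    [[0.001,0,-0.025,0,0,0,1],[0.001,0,-0.055,0,0,0,1],[0.001,0,-0.085,0,0,0,1],[0.001,0,-0.1,0,0,0,1],[0.001,0,-0.105,0,0,0,1]],
  ],
)

```text
time_s: 6.1
tcp_pos: [0.5026, 0.3481, 0.0236]
ee_rot: [[-0.995, -0.105, -0.002], [-0.105, 0.995, -0.002], [0.002, -0.002, -1.0]]
wrist_force: [-0.2, -0.5, -1.9]
gripper_width: 0.251
```

>>> play_rows(
  commands=[
    [[0,0,-0.004,0,0,0,1],[0,0,-0.008,0,0,0,1],[0,0,-0.008,0,0,0,1]],
  ],
)

```text
time_s: 6.4
tcp_pos: [0.5032, 0.3488, 0.0171]
ee_rot: [[-0.995, -0.105, 0.001], [-0.105, 0.995, 0.001], [-0.001, 0.001, -1.0]]
wrist_force: [-0.9, 0.9, -2.1]
gripper_width: 0.247
```

>>> play_rows(
  commands=[
    [[0,0,-0.003,0,0,0,1],[0,0,-0.006,0,0,0,1],[0,0,-0.006,0,0,0,1]],
  ],
)

```text
time_s: 6.7
tcp_pos: [0.5027, 0.3483, 0.0102]
ee_rot: [[-0.995, -0.105, -0.0], [-0.105, 0.995, -0.0], [0.0, -0.0, -1.0]]
wrist_force: [0.2, -0.5, -1.9]
gripper_width: 0.253
```

>>> play_rows(
  commands=[
    [[0,0,-0.001,0,0,0,1],[0,0,-0.001,0,0,0,1]],
  ],
)

```text
time_s: 6.9
tcp_pos: [0.5029, 0.3485, 0.0094]
ee_rot: [[-0.995, -0.105, -0.0], [-0.105, 0.995, -0.0], [0.0, -0.0, -1.0]]
wrist_force: [-0.2, 0.1, -1.0]
gripper_width: 0.249
```

>>> play_rows(
  commands=[
    [[0,0,-0.001,0,0,0,1],[0,0,-0.0015,0,0,0,1],[0,0,-0.0015,0,0,0,1]],
  ],
)

```text
time_s: 7.2
tcp_pos: [0.5028, 0.3485, 0.0079]
ee_rot: [[-0.995, -0.105, -0.0], [-0.105, 0.995, -0.0], [0.0, -0.0, -1.0]]
wrist_force: [0.2, 0.3, -1.8]
gripper_width: 0.247
```

>>> play_rows(
  commands=[
    [[0,0,-0.0007,0,0,0,1],[0,0,-0.0007,0,0,0,1]],
  ],
)

```text
time_s: 7.4
tcp_pos: [0.5029, 0.3486, 0.0075]
ee_rot: [[-0.994, -0.105, 0.0], [-0.105, 0.994, 0.0], [-0.0, 0.0, -1.0]]
wrist_force: [-0.5, 0.1, -0.4]
gripper_width: 0.248
```

>>> play_rows(
  commands=[
    [[0,0,-0.0008,0,0,0,1],[0,0,-0.0008,0,0,0,1]],
  ],
)

```text
time_s: 7.6
tcp_pos: [0.503, 0.3486, 0.0075]
ee_rot: [[-0.994, -0.105, 0.0], [-0.105, 0.994, 0.0], [-0.0, 0.0, -1.0]]
wrist_force: [-2.7, -1.3, 4.8]
gripper_width: 0.25
```

>>> play_rows(
  commands=[
    [[0,0,0,0,0,0,0.72],[0,0,0,0,0,0,0.65],[0,0,0,0,0,0,0.58],[0,0,0,0,0,0,0.58]],
  ],
)

```text
time_s: 8.0
tcp_pos: [0.503, 0.3485, 0.0062]
ee_rot: [[-0.995, -0.105, 0.0], [-0.105, 0.995, -0.0], [-0.0, -0.0, -1.0]]
wrist_force: [0.1, -0.6, 0.3]
gripper_width: 0.4
```

>>> play_rows(
  commands=[
    [[0,0,0.01,0,0,0,0.58],[0,0,0.04,0,0,0,0.58],[0,0,0.08,0,0,0,0.55],[0,0,0.12,0,0,0,0.5],[0,0,0.16,0,0,0,0.4]],
  ],
)

```text
time_s: 8.5
tcp_pos: [0.5028, 0.3483, 0.1688]
ee_rot: [[-0.995, -0.105, 0.001], [-0.105, 0.995, 0.0], [-0.001, 0.0, -1.0]]
wrist_force: [0.8, -0.2, 0.1]
gripper_width: 0.523
```

```bash
python3 - <<'E'
from station import r
import cv2,numpy as np
s=r.sense();c=r.capture("wrist"); np.savez("w3.npz",tcp=s["tcp_pos"],R=s["ee_rot"],**c)
t=r.capture("top"); np.savez("top1.npz",**t)
print(s["time_s"],s["tcp_pos"],s["joints"].round(1),s["wrist_force"])
# spanner height vs floor from the wrist range image; jar region of top view
from h import cloud
a=cv2.resize(c["image"][:,150:460],None,fx=1.4,fy=1.4); 
b=cv2.resize(t["image"][100:170,230:300],(350,350),interpolation=cv2.INTER_CUBIC)
b=np.vstack([b,np.zeros((a.shape[0]-350,350,3),np.uint8)])
cv2.imwrite("pics/w3.png",cv2.cvtColor(np.hstack([a,b]),cv2.COLOR_RGB2BGR))
P,im=cloud("top1.npz"); print("spanner z",[P[int(v/1.5625),int(u/1.5625)].round(3).tolist() for u,v in ((238,270),(238,300),(240,320))])
E
```

```text
8.5 [0.50281206 0.34830649 0.16884215] [  49.9   23.1   -6.     0.   -60.9 -133.9] [ 0.80715378 -0.20988298  0.06533267]
spanner z [[0.499, 0.291, 0.294], [0.473, 0.354, 0.02], [0.432, 0.351, 0.009]]
```

View pics/w3.png

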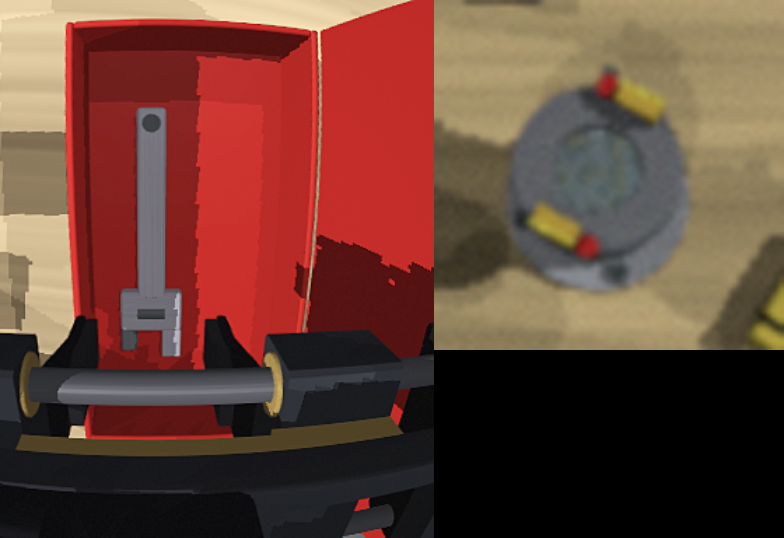

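>>> play_rows(
  commands=[
    [[0.005,-0.01,0.03,0,0,0.06,0.4],[0.02,-0.03,0.06,0,0,0.15,0.4],[0.04,-0.065,0.08,0,0,0.25,0.4],[0.06,-0.1,0.1,0,0,0.35,0.4],[0.08,-0.13,0.1,0,0,0.45,0.4]],
  ],
)

```text
time_s: 9.1
tcp_pos: [0.5847, 0.2175, 0.2708]
ee_rot: [[-0.848, -0.531, 0.007], [-0.531, 0.848, 0.003], [-0.007, -0.001, -1.0]]
wrist_force: [0.9, 1.2, -0.2]
gripper_width: 0.599
```

>>> play_rows(
  commands=[
    [[0.025,-0.038,0,0,0,0.1,0.4],[0.05,-0.076,0,0,0,0.2,0.4],[0.075,-0.115,0,0,0,0.3,0.4],[0.1,-0.155,0,0,0,0.4,0.4],[0.115,-0.18,0,0,0,0.49,0.4]],
  ],
)

```text
time_s: 9.6
tcp_pos: [0.6989, 0.0354, 0.2662]
ee_rot: [[-0.501, -0.866, -0.0], [-0.866, 0.501, -0.0], [0.001, 0.0, -1.0]]
wrist_force: [0.4, 0.2, -0.7]
gripper_width: 0.603
```

>>> play_rows(
  commands=[
    [[0,0,0,0,0,0,0.4],[0,0,0,0,0,0,0.4]],
  ],
)

```text
time_s: 9.8
tcp_pos: [0.6978, 0.0378, 0.266]
ee_rot: [[-0.504, -0.864, -0.001], [-0.864, 0.504, 0.0], [0.0, 0.001, -1.0]]
wrist_force: [-0.5, 0.1, -0.7]
gripper_width: 0.603
```

```bash
python3 - <<'E'
from station import r
import cv2,numpy as np
s=r.sense();c=r.capture("wrist"); np.savez("w4.npz",tcp=s["tcp_pos"],R=s["ee_rot"],**c)
t=r.capture("top"); np.savez("top2.npz",**t)
print(s["time_s"],s["tcp_pos"],np.degrees(np.arctan2(s["ee_rot"][1,1],s["ee_rot"][0,1])),s["joints"].round(1))
cv2.imwrite("pics/w4.png",cv2.resize(cv2.cvtColor(c["image"],cv2.COLOR_RGB2BGR)[60:330,80:440],None,fx=2.2,fy=2.2,interpolation=cv2.INTER_CUBIC))
E
```

```text
9.8 [0.6977765  0.03779268 0.26601121] 149.73301942262498 [ 16.3  28.3  16.6  -0.  -78.3 -46.6]
```

View pics/w4.png

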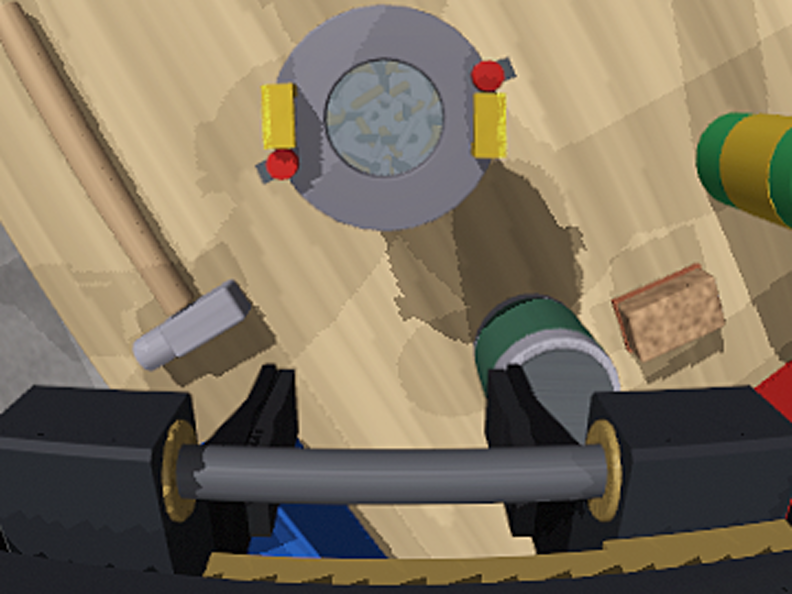

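```bash
python3 - <<'E'
from h import *
w=np.load("w4.npz"); f=lambda x,y,z: wray(w,80+x/2.2,60+y/2.2,z,1)*1000
a=[f(294,84,.117),f(294,150,.117)]; b=[f(475,93,.117),f(475,158,.117)]
print("hookL edge",np.round(a,1),"R",np.round(b,1))
A=np.mean(a,0);B=np.mean(b,0); d=A-B; print("mid",(A+B)/2,"gap",np.linalg.norm(d),"yaw hooks",np.degrees(np.arctan2(d[1],d[0])))
for e in(a,b): e=e[0]-e[1]; print("edge len/normal",np.linalg.norm(e),np.degrees(np.arctan2(e[1],e[0]))+90)
m=[f(326,118,.1),f(444,118,.1),f(385,58,.1),f(385,178,.1)]; print("mouth",np.round(m,1),np.mean(m[:2],0),np.mean(m[2:],0),np.linalg.norm(m[0]-m[1]),np.linalg.norm(m[2]-m[3]))
c=[f(385,5,.1),f(385,230,.1)];print("collar",np.mean(c,0),np.linalg.norm(c[0]-c[1]))
# yellow mask in top view at jar
for n in("top1.npz","top2.npz"):
    P,im=cloud(n); I=im.astype(int); x,y,z=np.moveaxis(P,-1,0)
    Y=(I[...,0]>1.5*I[...,2])&(I[...,1]>1.3*I[...,2])&(np.hypot(x-.665,y+.026)<.075)&(z>.105)&(z<.13)
    c=np.load(n);K=c["intrinsics"];T=c["extrinsics"]
    k,l,st,ce=cv2.connectedComponentsWithStats(Y.astype(np.uint8)); 
    pts=[]
    for i in range(1,k):
        if st[i,4]>8:
            d=T[:3,:3]@np.array([(ce[i][0]-K[0,2])/K[0,0],-(ce[i][1]-K[1,2])/K[1,1],-1]); o=T[:3,3]; pts.append((o+d*(.117-o[2])/d[2])[:2]*1000); print(st[i,4],pts[-1])
    if len(pts)==2: print("top mid",np.mean(pts,0),np.degrees(np.arctan2(*(pts[0]-pts[1])[::-1])))
E
```

```text
hookL edge [[692.1 -61.9]
 [708.6 -34.8]] R [[620.7 -14.9]
 [636.   12.2]]
mid [664.33856324 -24.83071317] gap 85.96910362731634 yaw hooks -33.11358470112106
edge len/normal 31.70519477586449 -31.240418679361866
edge len/normal 31.198949153426376 -29.40338796715794
mouth [[689.1 -40.4]
 [638.5 -10.7]
 [648.7 -51.4]
 [679.2   0.8]] [663.80719082 -25.53927796] [663.94933088 -25.27075773] 58.74168017449546 60.491719021211495
collar [663.92148132 -25.35720454] 114.22949157808374
52 [706.17562938 -52.37759935]
57 [6.19339727e+02 3.17713656e-01]
top mid [662.75767839 -26.02994285] -31.250961652241767
52 [706.49929521 -51.8653286 ]
54 [619.66570759   0.90858127]
top mid [663.0825014  -25.47837367] -31.289526209579574
```

>>> play_rows(
  commands=[
    [[-0.015,-0.012,0,0,0,0.08,0.4],[-0.04,-0.035,0,0,0,0.2,0.4],[-0.07,-0.06,0,0,0,0.32,0.4],[-0.1,-0.085,0,0,0,0.44,0.4],[-0.13,-0.11,0,0,0,0.56,0.4]],
  ],
)

```text
time_s: 10.4
tcp_pos: [0.5662, -0.0709, 0.267]
ee_rot: [[0.041, -0.999, 0.001], [-0.999, -0.041, 0.0], [-0.0, -0.001, -1.0]]
wrist_force: [0.2, -0.2, -0.7]
gripper_width: 0.602
```

>>> play_rows(
  commands=[
    [[-0.03,-0.026,0,0,0,0.12,0.4],[-0.06,-0.052,-0.01,0,0,0.24,0.4],[-0.095,-0.08,-0.025,0,0,0.34,0.4],[-0.125,-0.108,-0.04,0,0,0.44,0.4],[-0.148,-0.128,-0.046,0,0,0.5,0.4]],
  ],
)

```text
time_s: 10.9
tcp_pos: [0.4171, -0.1992, 0.2197]
ee_rot: [[0.513, -0.859, -0.001], [-0.859, -0.513, 0.001], [-0.001, 0.001, -1.0]]
wrist_force: [0.2, -0.4, 0.1]
gripper_width: 0.596
```

>>> play_rows(
  commands=[
    [[0,0,0,0,0,0,0.4],[0,0,0,0,0,0,0.4],[0,0,0,0,0,0,0.4]],
  ],
)

```text
time_s: 11.2
tcp_pos: [0.4208, -0.1988, 0.2212]
ee_rot: [[0.51, -0.86, 0.002], [-0.86, -0.51, -0.0], [0.001, -0.001, -1.0]]
wrist_force: [-0.2, -0.3, -0.6]
gripper_width: 0.598
```

```bash
python3 - <<'E'
from station import r
import cv2,numpy as np
s=r.sense();c=r.capture("wrist"); np.savez("w5.npz",tcp=s["tcp_pos"],R=s["ee_rot"],**c)
print(s["time_s"],s["tcp_pos"],np.degrees(np.arctan2(s["ee_rot"][1,1],s["ee_rot"][0,1])),s["joints"].round(1))
cv2.imwrite("pics/w5.png",cv2.resize(cv2.cvtColor(c["image"],cv2.COLOR_RGB2BGR)[30:300,80:440],None,fx=2.2,fy=2.2,interpolation=cv2.INTER_CUBIC))
E
```

```text
11.2 [ 0.42080741 -0.19875465  0.22117898] -149.325386152684 [ -5.2   6.3 -21.1   0.  -62.4  35.9]
```

View pics/w5.png

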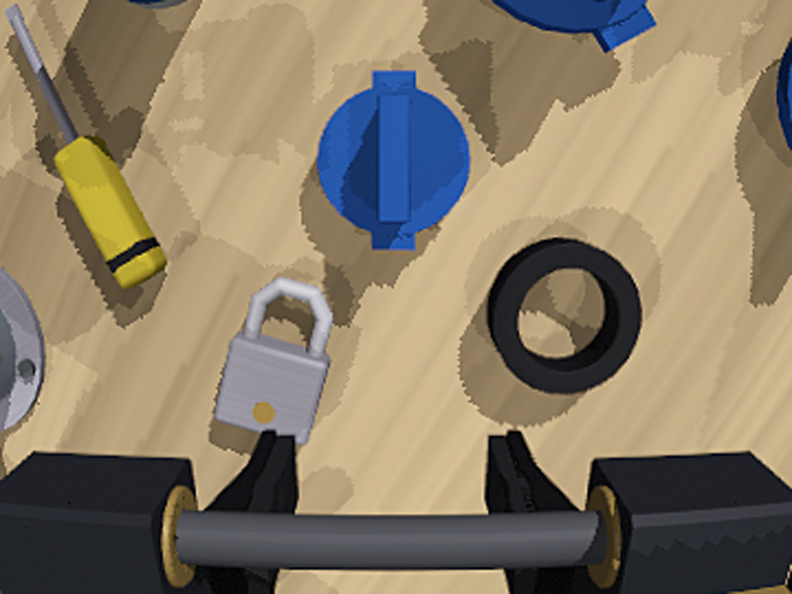

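```bash
python3 - <<'E'
from h import *
w=np.load("w5.npz"); f=lambda x,y,z: wray(w,80+x/2.2,30+y/2.2,z,1)*1000
a,b,c,d=[f(*p,.062) for p in((379,94),(410,94),(379,221),(410,221))]
t,e=(a+b)/2,(c+d)/2; g=t-e; print("bar",t,e,(t+e)/2,np.linalg.norm(g),np.degrees(np.arctan2(g[1],g[0])),np.linalg.norm(a-b))
p,q=f(393,70,.024),f(393,250,.024); print("ears",(p+q)/2,np.linalg.norm(p-q),np.degrees(np.arctan2(*(p-q)[::-1])))
p,q=f(317,160,.024),f(469,160,.024); print("disc",(p+q)/2,np.linalg.norm(p-q))
E
```

```text
bar [ 478.72630078 -299.68340495] [ 446.72783856 -245.74070176] [ 462.72706967 -272.71205336] 62.719349580618626 -59.323856429654384 14.938566178864892
ears [ 462.95112266 -271.80770944] 99.67615096371969 -59.33438292031062
disc [ 463.15000025 -272.14318586] 82.68980453119218
```

>>> play_rows(
  commands=[
    [[0.018,-0.031,0,0,0,0,0.4],[0.036,-0.062,-0.01,0,0,0,0.4],[0.042,-0.073,-0.04,0,0,0,0.4],[0.042,-0.073,-0.08,0,0,0,0.4],[0.042,-0.073,-0.12,0,0,0,0.4]],
  ],
)

```text
time_s: 11.75
tcp_pos: [0.4634, -0.2724, 0.0993]
ee_rot: [[0.509, -0.861, 0.002], [-0.861, -0.509, -0.0], [0.001, -0.001, -1.0]]
wrist_force: [0.4, -0.8, 0.4]
gripper_width: 0.597
```

>>> play_rows(
  commands=[
    [[0,0,-0.03,0,0,0,0.4],[0,0,-0.06,0,0,0,0.4],[0,0,-0.07,0,0,0,0.4],[0,0,-0.073,0,0,0,0.4],[0,0,-0.073,0,0,0,0.4]],
  ],
)

```text
time_s: 12.25
tcp_pos: [0.463, -0.2725, 0.0281]
ee_rot: [[0.51, -0.86, 0.001], [-0.86, -0.51, -0.001], [0.001, -0.001, -1.0]]
wrist_force: [0.5, 0.0, 1.1]
gripper_width: 0.598
```

>>> play_rows(
  commands=[
    [[0,0,0,0,0,0,0.4]],
  ],
)

```text
time_s: 12.35
tcp_pos: [0.4633, -0.2727, 0.0289]
ee_rot: [[0.51, -0.86, 0.003], [-0.86, -0.51, -0.001], [0.002, -0.002, -1.0]]
wrist_force: [0.0, -0.4, -0.2]
gripper_width: 0.599
```

>>> play_rows(
  commands=[
    [[0,0,0,0,0,0,0.7],[0,0,0,0,0,0,1],[0,0,0,0,0,0,1],[0,0,0,0,0,0,1],[0,0,0,0,0,0,1]],
  ],
)

```text
time_s: 12.85
tcp_pos: [0.4619, -0.2726, 0.0276]
ee_rot: [[0.509, -0.861, 0.0], [-0.861, -0.509, -0.0], [0.0, -0.0, -1.0]]
wrist_force: [-0.1, -0.1, -0.2]
gripper_width: 0.232
```

>>> play_rows(
  commands=[
    [[0,0,0,0,0,0,1],[0,0,0,0,0,0,1]],
  ],
)

```text
time_s: 13.05
tcp_pos: [0.462, -0.2726, 0.0275]
ee_rot: [[0.509, -0.861, 0.0], [-0.861, -0.509, -0.0], [0.0, -0.0, -1.0]]
wrist_force: [0.5, -0.4, 1.9]
gripper_width: 0.178
```

>>> play_rows(
  commands=[
    [[0,0,0.005,0,0,0,1],[0,0,0.02,0,0,0,1],[0,0,0.05,0,0,0,1],[0,0,0.09,0,0,0,1],[0,0,0.13,0,0,0,1]],
  ],
)

```text
time_s: 13.55
tcp_pos: [0.461, -0.2723, 0.1584]
ee_rot: [[0.509, -0.861, -0.002], [-0.861, -0.509, 0.001], [-0.001, 0.001, -1.0]]
wrist_force: [0.6, -0.6, -1.8]
gripper_width: 0.181
```

>>> play_rows(
  commands=[
    [[0.01,0.012,0.02,0,0,-0.08,1],[0.03,0.037,0.04,0,0,-0.2,1],[0.055,0.067,0.042,0,0,-0.32,1],[0.08,0.097,0.042,0,0,-0.44,1],[0.105,0.127,0.042,0,0,-0.56,1]],
  ],
)

```text
time_s: 14.05
tcp_pos: [0.5672, -0.1443, 0.1998]
ee_rot: [[-0.031, -1.0, -0.0], [-1.0, 0.031, 0.0], [-0.0, 0.0, -1.0]]
wrist_force: [-0.5, 0.1, -1.9]
gripper_width: 0.182
```

>>> play_rows(
  commands=[
    [[0.025,0.03,0,0,0,-0.12,1],[0.05,0.06,0,0,0,-0.24,1],[0.075,0.09,0,0,0,-0.36,1],[0.09,0.11,0,0,0,-0.46,1],[0.098,0.12,0,0,0,-0.52,1]],
  ],
)

```text
time_s: 14.55
tcp_pos: [0.6655, -0.0234, 0.1985]
ee_rot: [[-0.52, -0.854, -0.001], [-0.854, 0.52, 0.0], [0.001, 0.001, -1.0]]
wrist_force: [0.6, -0.2, -1.9]
gripper_width: 0.178
```

>>> play_rows(
  commands=[
    [[0,0,0,0,0,0,1],[0,0,0,0,0,0,1],[0,0,0,0,0,0,1]],
  ],
)

```text
time_s: 14.85
tcp_pos: [0.6641, -0.0264, 0.1995]
ee_rot: [[-0.519, -0.855, -0.001], [-0.855, 0.519, -0.0], [0.0, 0.001, -1.0]]
wrist_force: [-0.3, -0.6, -1.7]
gripper_width: 0.177
```

```bash
cat > s.py <<'E'
from station import r
import numpy as np
s=r.sense(); print(s["time_s"],s["tcp_pos"].round(4),"yaw",round(np.degrees(np.arctan2(s["ee_rot"][1,1],s["ee_rot"][0,1])),2),s["joints"].round(1),s["wrist_force"].round(1),s["moment"].round(2))
E
python3 s.py
```

```text
14.85 [ 0.6641 -0.0264  0.1995] yaw 148.71 [ 11.6  26.8   4.7  -0.  -67.9 -42.9] [-0.3 -0.6 -1.7] [0.05 0.06 0.03]
```

>>> play_rows(
  commands=[
    [[0,0.001,-0.02,0,0,0,1],[0,0.001,-0.045,0,0,0,1],[0,0.001,-0.06,0,0,0,1],[0,0.001,-0.066,0,0,0,1],[0,0.001,-0.066,0,0,0,1]],
  ],
)

```text
time_s: 15.35
tcp_pos: [0.6642, -0.0253, 0.133]
ee_rot: [[-0.52, -0.854, -0.002], [-0.854, 0.52, -0.0], [0.001, 0.001, -1.0]]
wrist_force: [-0.0, -0.1, -0.4]
gripper_width: 0.183
```

>>> play_rows(
  commands=[
    [[0,0,-0.003,0,0,0,1],[0,0,-0.006,0,0,0,1],[0,0,-0.008,0,0,0,1],[0,0,-0.008,0,0,0,1]],
  ],
)

```text
time_s: 15.75
tcp_pos: [0.6648, -0.0245, 0.1254]
ee_rot: [[-0.519, -0.855, -0.0], [-0.855, 0.519, 0.0], [-0.0, 0.0, -1.0]]
wrist_force: [-0.1, 0.0, -2.1]
gripper_width: 0.18
```

Plug is entering the mouth with no contact force; continue.

>>> play_rows(
  commands=[
    [[0,0,-0.002,0,0,0,1],[0,0,-0.005,0,0,0,1],[0,0,-0.007,0,0,0,1],[0,0,-0.008,0,0,0,1],[0,0,-0.008,0,0,0,1]],
  ],
)

```text
time_s: 16.25
tcp_pos: [0.6647, -0.0245, 0.1171]
ee_rot: [[-0.519, -0.855, -0.001], [-0.855, 0.519, -0.0], [0.0, 0.0, -1.0]]
wrist_force: [-0.1, 0.7, -0.8]
gripper_width: 0.18
```

```bash
python3 s.py
```

```text
16.25 [ 0.6647 -0.0245  0.1171] yaw 148.72 [ 11.8  30.6  -1.3  -0.  -58.1 -43.1] [-0.1  0.7 -0.8] [0.07 0.06 0.01]
```

>>> play_rows(
  commands=[
    [[0,0,-0.001,0,0,0,1],[0,0,-0.0025,0,0,0,1],[0,0,-0.0035,0,0,0,1],[0,0,-0.0035,0,0,0,1]],
  ],
)

```text
time_s: 16.65
tcp_pos: [0.6647, -0.0245, 0.1137]
ee_rot: [[-0.519, -0.855, -0.0], [-0.855, 0.519, 0.0], [0.0, 0.0, -1.0]]
wrist_force: [0.6, 1.0, -1.3]
gripper_width: 0.179
```

>>> play_rows(
  commands=[
    [[0,0,-0.0005,0,0,0,1],[0,0,-0.0005,0,0,0,1]],
  ],
)

```text
time_s: 16.85
tcp_pos: [0.6649, -0.0245, 0.1136]
ee_rot: [[-0.519, -0.855, 0.0], [-0.855, 0.519, -0.0], [-0.0, -0.0, -1.0]]
wrist_force: [-0.6, -0.1, 0.2]
gripper_width: 0.184
```

>>> play_rows(
  commands=[
    [[0,0,-0.0005,0,0,-0.05,1],[0,0,-0.0005,0,0,-0.15,1],[0,0,-0.0005,0,0,-0.25,1],[0,0,-0.0005,0,0,-0.35,1],[0,0,-0.0005,0,0,-0.45,1]],
  ],
)

```text
time_s: 17.35
tcp_pos: [0.6651, -0.0247, 0.1136]
ee_rot: [[-0.841, -0.54, 0.001], [-0.54, 0.841, -0.0], [-0.001, -0.001, -1.0]]
wrist_force: [-0.4, -0.7, 0.0]
gripper_width: 0.177
```

```bash
python3 s.py
```

```text
17.35 [ 0.6651 -0.0247  0.1136] yaw 122.71 [ 11.8  30.8  -1.5   0.  -57.6 -69.1] [-0.4 -0.7  0. ] [-0.07  0.1  -0.01]
```

>>> play_rows(
  commands=[
    [[0,0,0,0,0,-0.08,1],[0,0,0,0,0,-0.16,1],[0,0,0,0,0,-0.24,1],[0,0,0,0,0,-0.32,1],[0,0,0,0,0,-0.4,1]],
  ],
)

```text
time_s: 17.85
tcp_pos: [0.665, -0.0258, 0.1137]
ee_rot: [[-0.985, -0.174, 0.0], [-0.174, 0.985, -0.002], [0.0, -0.002, -1.0]]
wrist_force: [-0.6, -3.3, 1.2]
gripper_width: 0.189
```

```bash
python3 s.py
```

```text
17.85 [ 0.665  -0.0258  0.1137] yaw 100.0 [ 11.7  30.8  -1.6   0.2 -57.6 -91.8] [-0.6 -3.3  1.2] [-1.01 -0.09  0.83]
```

>>> play_rows(
  commands=[
    [[0,0,0,0,0,-0.05,1],[0,0,0,0,0,-0.1,1],[0,0,0,0,0,-0.15,1],[0,0,0,0,0,-0.2,1]],
  ],
)

```text
time_s: 18.25
tcp_pos: [0.665, -0.0271, 0.1139]
ee_rot: [[-1.0, 0.023, -0.0], [0.023, 1.0, -0.004], [-0.0, -0.004, -1.0]]
wrist_force: [2.6, -6.5, -1.2]
gripper_width: 0.219
```

```bash
python3 s.py
```

```text
18.25 [ 0.665  -0.0271  0.1139] yaw 88.68 [  11.7   30.8   -1.6    0.3  -57.7 -103.2] [ 2.6 -6.5 -1.2] [-2.15 -0.73  0.99]
```

```bash
python3 - <<'E'
from station import r
import cv2,numpy as np
s=r.sense();c=r.capture("wrist"); np.savez("w6.npz",tcp=s["tcp_pos"],R=s["ee_rot"],**c)
t=r.capture("scene"); np.savez("scene2.npz",**t)
a=cv2.resize(c["image"][150:350,150:370],(440,400),interpolation=cv2.INTER_CUBIC)
b=cv2.resize(t["image"][180:260,180:252],(360,400),interpolation=cv2.INTER_CUBIC)
cv2.imwrite("pics/w6.png",cv2.cvtColor(np.hstack([a,b]),cv2.COLOR_RGB2BGR))
E
```

```text
(no output)
```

View pics/w6.png

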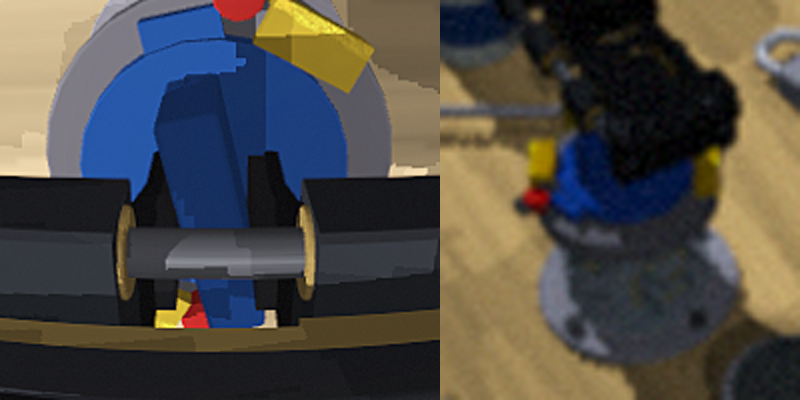

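>>> play_rows(
  commands=[
    [[-0.0003,-0.0005,0,0,0,0.1,1],[-0.0007,-0.001,0,0,0,0.2,1],[-0.0007,-0.001,0,0,0,0.3,1],[-0.0007,-0.001,0,0,0,0.3,1]],
  ],
)

```text
time_s: 18.75
tcp_pos: [0.6644, -0.0259, 0.1135]
ee_rot: [[-0.962, -0.271, 0.001], [-0.271, 0.962, -0.001], [-0.001, -0.001, -1.0]]
wrist_force: [-1.1, -1.9, 0.5]
gripper_width: 0.182
```

```bash
python3 s.py; python3 - <<'E'
from station import r
import cv2,numpy as np
s=r.sense();c=r.capture("wrist"); np.savez("w7.npz",tcp=s["tcp_pos"],R=s["ee_rot"],**c)
# jar-centre estimate again from w4 by fitting ellipse of the mouth/collar on z=.1 plane using dense edge: blue-disc mask now
from h import *
w=np.load("w7.npz"); I=w["image"].astype(int)
m=((I[...,2]>1.5*I[...,0])&(I[...,2]>60)&(I[...,1]<I[...,2])).astype(np.uint8); m[235:]=0
v,u=np.nonzero(m); q=np.array([wray(w,a,b,.110,1) for a,b in zip(u[::3],v[::3])]); 
d=np.hypot(*(q-s["tcp_pos"][:2]).T); q=q[d<.06]
from scipy.optimize import least_squares
g=np.array([wray(w,a,b,.100,1) for a,b in [(174,230),(345,230)]]);print(g)
ang=np.degrees(np.arctan2(*(q-s["tcp_pos"][:2]).T[::-1])); 
E
```

```text
18.75 [ 0.6644 -0.0259  0.1135] yaw 105.74 [ 11.7  30.8  -1.6   0.  -57.6 -86. ] [-1.1 -1.9  0.5] [-0.38  0.05  0.03]
[[ 0.67832346 -0.07959819]
 [ 0.64754839  0.02989812]]
```

>>> play_rows(
  commands=[
    [[0,0,0,0,0,-0.04,1],[0,0,0,0,0,-0.08,1],[0,0,0,0,0,-0.12,1],[0,0,0,0,0,-0.16,1],[0,0,0,0,0,-0.2,1]],
  ],
)

```text
time_s: 19.3
tcp_pos: [0.6643, -0.0272, 0.1137]
ee_rot: [[-0.997, -0.075, -0.0], [-0.075, 0.997, -0.003], [0.0, -0.003, -1.0]]
wrist_force: [-0.4, -5.6, 0.9]
gripper_width: 0.198
```

```bash
python3 s.py
```

```text
19.3 [ 0.6643 -0.0272  0.1137] yaw 94.29 [ 11.7  30.8  -1.7   0.2 -57.6 -97.5] [-0.4 -5.6  0.9] [-1.84  0.07  0.98]
```

>>> play_rows(
  commands=[
    [[0.002,0,0,0,0,0.02,1],[0.002,0.0015,0,0,0,0,1],[0,0.002,0,0,0,-0.02,1],[-0.002,0.001,0,0,0,-0.04,1],[-0.002,-0.0015,0,0,0,-0.06,1]],
  ],
)

```text
time_s: 19.8
tcp_pos: [0.6647, -0.0281, 0.1142]
ee_rot: [[-1.0, -0.016, 0.006], [-0.016, 1.0, -0.002], [-0.006, -0.002, -1.0]]
wrist_force: [2.2, 0.5, 2.1]
gripper_width: 0.208
```

```bash
python3 s.py
```

```text
19.8 [ 0.6647 -0.0281  0.1142] yaw 90.93 [  11.6   30.6   -1.9    0.2  -57.2 -100.7] [2.2 0.5 2.1] [ 0.35 -0.8   0.99]
```

>>> play_rows(
  commands=[
    [[0.002,0,0,0,0,0,1],[0.004,0.002,0,0,0,-0.02,1],[0.0035,0.0035,0,0,0,-0.04,1],[0.001,0.003,0,0,0,-0.06,1],[0.002,0.0015,0,0,0,-0.06,1]],
  ],
)

```text
time_s: 20.3
tcp_pos: [0.6654, -0.0276, 0.1141]
ee_rot: [[-0.999, 0.044, 0.003], [0.044, 0.999, -0.003], [-0.003, -0.003, -1.0]]
wrist_force: [1.6, -5.3, 3.1]
gripper_width: 0.222
```

```bash
python3 s.py
```

```text
20.3 [ 0.6654 -0.0276  0.1141] yaw 87.48 [  11.6   30.8   -1.6    0.3  -57.5 -104.3] [ 1.6 -5.3  3.1] [-1.51 -0.35  1.14]
```

>>> play_rows(
  commands=[
    [[0,0,0,0,0,0.13,1],[0,0,0,0,0,0.26,1],[0,0,0,0,0,0.4,1],[0,0,0,0,0,0.4,1],[0,0,0,0,0,0.4,1]],
  ],
)

```text
time_s: 20.8
tcp_pos: [0.6642, -0.0253, 0.1135]
ee_rot: [[-0.939, -0.344, 0.0], [-0.344, 0.939, -0.0], [-0.0, -0.0, -1.0]]
wrist_force: [-1.8, -1.8, 4.6]
gripper_width: 0.183
```

>>> play_rows(
  commands=[
    [[0,0.002,0,0,0,0,1],[0,0.004,0,0,0,0,1],[0,0.004,0,0,0,0,1]],
  ],
)

```text
time_s: 21.1
tcp_pos: [0.6643, -0.0236, 0.1136]
ee_rot: [[-0.938, -0.346, -0.0], [-0.346, 0.938, -0.003], [0.001, -0.003, -1.0]]
wrist_force: [0.5, -8.4, 4.3]
gripper_width: 0.182
```

>>> play_rows(
  commands=[
    [[0,-0.003,0,0,0,0,1],[0,-0.006,0,0,0,0,1],[0,-0.008,0,0,0,0,1],[0,-0.008,0,0,0,0,1]],
  ],
)

```text
time_s: 21.5
tcp_pos: [0.6653, -0.028, 0.1136]
ee_rot: [[-0.938, -0.346, 0.003], [-0.346, 0.938, 0.002], [-0.004, 0.001, -1.0]]
wrist_force: [0.5, 2.6, 4.5]
gripper_width: 0.181
```

>>> play_rows(
  commands=[
    [[0.001,0.002,0,0,0,0,1],[0.002,0.0035,0,0,0,0,1],[0.004,0.0035,0,0,0,0,1],[0.004,0.0035,0,0,0,0,1]],
  ],
)

```text
time_s: 21.9
tcp_pos: [0.6664, -0.0268, 0.1135]
ee_rot: [[-0.938, -0.346, -0.004], [-0.346, 0.938, -0.001], [0.005, 0.0, -1.0]]
wrist_force: [-6.1, -2.1, 9.2]
gripper_width: 0.187
```

>>> play_rows(
  commands=[
    [[-0.003,0,0,0,0,0,1],[-0.006,0,0,0,0,0,1],[-0.008,0,0,0,0,0,1],[-0.008,0,0,0,0,0,1]],
  ],
)

```text
time_s: 22.3
tcp_pos: [0.6629, -0.0257, 0.1138]
ee_rot: [[-0.937, -0.348, 0.007], [-0.348, 0.938, 0.0], [-0.007, -0.002, -1.0]]
wrist_force: [6.2, -1.9, 3.2]
gripper_width: 0.184
```

>>> play_rows(
  commands=[
    [[0.003,0.001,0.0004,0,0,0,1],[0.0055,0.001,0.0007,0,0,-0.03,1],[0.0055,0.001,0.0007,0,0,-0.06,1],[0.0055,0.001,0.0007,0,0,-0.09,1],[0.0055,0.001,0.0007,0,0,-0.12,1]],
  ],
)

```text
time_s: 22.8
tcp_pos: [0.6646, -0.0253, 0.1135]
ee_rot: [[-0.973, -0.232, -0.003], [-0.232, 0.973, -0.001], [0.003, -0.0, -1.0]]
wrist_force: [-0.4, -4.3, 4.6]
gripper_width: 0.184
```

```bash
python3 s.py
```

```text
22.8 [ 0.6646 -0.0253  0.1135] yaw 103.41 [ 11.7  30.9  -1.4   0.  -57.9 -88.3] [-0.4 -4.3  4.6] [-1.11  0.01  0.39]
```

>>> play_rows(
  commands=[
    [[0.001,0,0.0005,0,0,0,1],[0.0018,0.0005,0.001,0,0,0,1],[0.0018,0.001,0.001,0,0,0,1],[0.0018,0.0015,0.001,0,0,0,1]],
  ],
)

```text
time_s: 23.2
tcp_pos: [0.6657, -0.025, 0.1136]
ee_rot: [[-0.973, -0.232, -0.005], [-0.232, 0.973, -0.002], [0.005, -0.001, -1.0]]
wrist_force: [-0.9, -6.3, 2.0]
gripper_width: 0.181
```

```bash
python3 s.py
```

```text
23.2 [ 0.6657 -0.025   0.1136] yaw 103.44 [ 11.8  31.   -1.2   0.1 -58.1 -88.3] [-0.9 -6.3  2. ] [-1.87  0.33  0.28]
```

>>> play_rows(
  commands=[
    [[0.0005,0.001,0,0,0,0,1],[0.0005,0.002,0,0,0,0,1],[0.0005,0.0025,0,0,0,0,1]],
  ],
)

```text
time_s: 23.5
tcp_pos: [0.6662, -0.0241, 0.1136]
ee_rot: [[-0.973, -0.232, -0.005], [-0.232, 0.973, -0.004], [0.006, -0.003, -1.0]]
wrist_force: [-1.1, -11.4, 2.5]
gripper_width: 0.18
```

```bash
python3 s.py; python3 - <<'E'
from station import r
import cv2,numpy as np
s=r.sense();c=r.capture("wrist"); np.savez("w8.npz",tcp=s["tcp_pos"],R=s["ee_rot"],**c)
w4=np.load("w4.npz")
a=cv2.resize(c["image"][125:265,175:325],(600,560),interpolation=cv2.INTER_CUBIC)
cv2.imwrite("pics/w8.png",cv2.cvtColor(a,cv2.COLOR_RGB2BGR))
E
```

```text
23.5 [ 0.6662 -0.0241  0.1136] yaw 103.43 [ 11.9  31.1  -1.1   0.2 -58.2 -88.6] [ -1.1 -11.4   2.5] [-3.5   0.17  0.3 ]
```

View pics/w8.png

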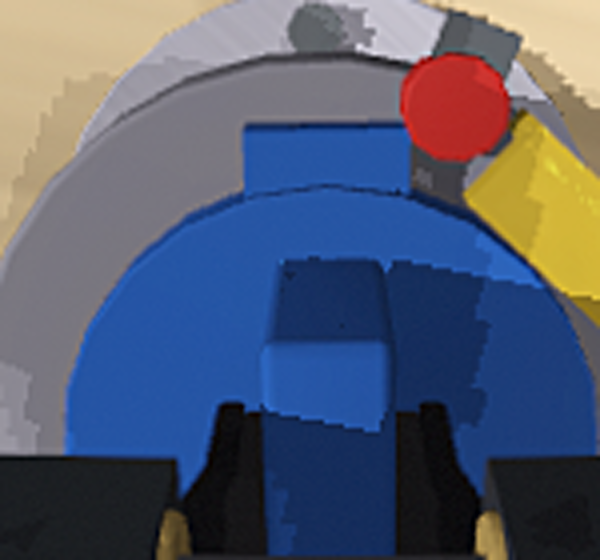

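>>> play_rows(
  commands=[
    [[-0.001,-0.002,0.0003,0,0,-0.01,1],[-0.002,-0.004,0.0003,0,0,-0.03,1],[-0.003,-0.006,0.0003,0,0,-0.05,1],[-0.003,-0.007,0.0003,0,0,-0.07,1],[-0.003,-0.008,0.0003,0,0,-0.09,1]],
  ],
)

```text
time_s: 24.05
tcp_pos: [0.6651, -0.0258, 0.1139]
ee_rot: [[-0.989, -0.145, 0.0], [-0.145, 0.989, 0.004], [-0.001, 0.004, -1.0]]
wrist_force: [0.5, 8.7, -0.6]
gripper_width: 0.192
```

```bash
python3 s.py; python3 -c "
from station import r;print(r.sense()['gripper_width'])"
```

```text
24.05 [ 0.6651 -0.0258  0.1139] yaw 98.36 [ 11.6  30.8  -1.4  -0.3 -57.7 -93.1] [ 0.5  8.7 -0.6] [2.55 0.04 0.76]
0.1916001635402861
```

>>> play_rows(
  commands=[
    [[-0.001,0,0,0,0,0.02,1],[-0.002,0,0,0,0,0.02,1],[-0.0025,-0.001,0,0,0,0.01,1],[-0.0025,-0.002,0,0,0,0,1],[-0.0025,-0.003,0,0,0,0,1]],
  ],
)

```text
time_s: 24.55
tcp_pos: [0.6634, -0.0284, 0.1143]
ee_rot: [[-0.99, -0.143, 0.003], [-0.143, 0.99, 0.006], [-0.004, 0.005, -1.0]]
wrist_force: [1.0, 11.4, -0.1]
gripper_width: 0.187
```

```bash
python3 s.py; python3 -c "
from station import r;print(r.sense()['gripper_width'])"
```

```text
24.55 [ 0.6634 -0.0284  0.1143] yaw 98.2 [ 11.3  30.6  -1.7  -0.3 -57.5 -93. ] [ 1.  11.4 -0.1] [ 3.82 -0.66  0.08]
0.18677675406564773
```

>>> play_rows(
  commands=[
    [[0,0.002,0,0,0,-0.02,1],[0.001,0.004,0,0,0,-0.05,1],[0.003,0.006,0,0,0,-0.08,1],[0.004,0.008,0,0,0,-0.1,1],[0.004,0.009,0,0,0,-0.1,1]],
  ],
)

```text
time_s: 25.05
tcp_pos: [0.6653, -0.024, 0.1143]
ee_rot: [[-0.999, -0.043, -0.003], [-0.043, 0.999, -0.001], [0.003, -0.001, -1.0]]
wrist_force: [-0.5, -5.4, -0.8]
gripper_width: 0.177
```

```bash
python3 s.py; python3 -c "
from station import r;print(r.sense()['gripper_width'])"
```

```text
25.05 [ 0.6653 -0.024   0.1143] yaw 92.46 [ 11.8  30.9  -1.3   0.  -58.  -99.4] [-0.5 -5.4 -0.8] [-1.74  0.06 -0.07]
0.176921786109724
```

>>> play_rows(
  commands=[
    [[0,-0.0015,-0.0005,0,0,-0.03,1],[-0.0005,-0.003,-0.0005,0,0,-0.07,1],[-0.0005,-0.003,-0.0005,0,0,-0.12,1],[-0.0005,-0.003,-0.0005,0,0,-0.17,1],[-0.0005,-0.003,-0.0005,0,0,-0.22,1]],
  ],
)

```text
time_s: 25.55
tcp_pos: [0.6655, -0.0255, 0.1139]
ee_rot: [[-0.984, 0.177, -0.001], [0.177, 0.984, 0.001], [0.001, 0.001, -1.0]]
wrist_force: [-0.4, -0.7, -1.8]
gripper_width: 0.178
```

```bash
python3 s.py; python3 -c "
from station import r;print(r.sense()['gripper_width'])"
```

```text
25.55 [ 0.6655 -0.0255  0.1139] yaw 79.79 [ 1.170e+01  3.090e+01 -1.300e+00 -1.000e-01 -5.780e+01 -1.118e+02] [-0.4 -0.7 -1.8] [0.07 0.17 0.23]
0.1776981129685028
```

>>> play_rows(
  commands=[
    [[-0.0007,0,-0.0004,0,0,-0.06,1],[-0.0007,0,-0.0004,0,0,-0.12,1],[-0.0007,0,-0.0004,0,0,-0.18,1],[-0.0007,0,-0.0004,0,0,-0.24,1],[-0.0007,0,-0.0004,0,0,-0.3,1]],
  ],
)

```text
time_s: 26.05
tcp_pos: [0.6649, -0.0254, 0.1137]
ee_rot: [[-0.887, 0.461, -0.001], [0.461, 0.887, 0.001], [0.001, 0.001, -1.0]]
wrist_force: [-1.1, 0.1, -0.3]
gripper_width: 0.183
```

```bash
python3 s.py; python3 -c "
from station import r;print(r.sense()['gripper_width'])"
```

```text
26.05 [ 0.6649 -0.0254  0.1137] yaw 62.55 [ 1.170e+01  3.080e+01 -1.400e+00 -1.000e-01 -5.770e+01 -1.291e+02] [-1.1  0.1 -0.3] [-0.    0.16 -0.01]
0.18332847873330635
```

>>> play_rows(
  commands=[
    [[0,0,0,0,0,-0.03,1],[0,0,0,0,0,-0.06,1],[0,0,0,0,0,-0.08,1],[0,0,0,0,0,-0.08,1]],
  ],
)

```text
time_s: 26.45
tcp_pos: [0.6644, -0.026, 0.1137]
ee_rot: [[-0.85, 0.527, -0.002], [0.527, 0.85, -0.0], [0.002, -0.001, -1.0]]
wrist_force: [-1.7, -1.3, -0.8]
gripper_width: 0.188
```

```bash
python3 s.py; python3 -c "
from station import r;print(r.sense()['gripper_width'])"
```

```text
26.45 [ 0.6644 -0.026   0.1137] yaw 58.21 [  11.7   30.8   -1.5   -0.   -57.8 -133.4] [-1.7 -1.3 -0.8] [-0.36  0.68  0.5 ]
0.18812344622117896
```

>>> play_rows(
  commands=[
    [[0,0,0,0,0,-0.02,1],[0,0,0,0,0,-0.04,1],[0,0,0,0,0,-0.04,1]],
  ],
)

```text
time_s: 26.75
tcp_pos: [0.6645, -0.026, 0.1137]
ee_rot: [[-0.828, 0.56, -0.002], [0.56, 0.828, -0.0], [0.001, -0.001, -1.0]]
wrist_force: [-3.4, -0.9, -0.9]
gripper_width: 0.193
```

```bash
python3 s.py; python3 - <<'E'
from station import r
import numpy as np
from h import *
s=r.sense();c=r.capture("wrist"); np.savez("w9.npz",tcp=s["tcp_pos"],R=s["ee_rot"],**c)
print(s['gripper_width'])
def red(n):
    w=np.load(n); I=w["image"].astype(int); m=((I[...,0]>2.2*I[...,1])&(I[...,0]>2.2*I[...,2])&(I[...,0]>90)).astype(np.uint8)
    k,l,st,ce=cv2.connectedComponentsWithStats(m)
    for i in range(1,k):
        p=wray(w,*ce[i],.117,1)
        if st[i,4]>25 and np.hypot(*(p-[.6647,-.0258]))<.075: print(n,st[i,4],(p*1000).round(1),"r",np.round(1000*np.hypot(*(p-[.6647,-.0258])),1))
for n in("w4.npz","w8.npz","w9.npz"): red(n)
E
```

```text
26.75 [ 0.6645 -0.026   0.1137] yaw 55.92 [  11.7   30.8   -1.5   -0.   -57.8 -135.7] [-3.4 -0.9 -0.9] [-0.36  1.04  0.81]
0.19256051426596887
w4.npz 158 [611.4 -19.9] r 53.6
w4.npz 153 [717.4 -32.6] r 53.1
w8.npz 590 [608.4 -20.7] r 56.5
w8.npz 29 [716.1 -28.6] r 51.4
w9.npz 545 [609.1 -17.5] r 56.2
```

```bash
python3 - <<'E'
from h import *
def red(n):
    w=np.load(n); I=w["image"].astype(int); m=((I[...,0]>2.2*I[...,1])&(I[...,0]>2.2*I[...,2])&(I[...,0]>90)).astype(np.uint8)
    k,l,st,ce=cv2.connectedComponentsWithStats(m); out=[]
    for i in range(1,k):
        p=wray(w,*ce[i],.117,1)
        if st[i,4]>25 and np.hypot(*(p-[.6647,-.0258]))<.075:
            out.append(ce[i])
            b=(l==i); print(n,"bbox",st[i],[ (wray(w,*ce[i],z,1)*1000).round(1).tolist() for z in(.108,.113,.117,.121,.125)])
for n in("w1.npz","w4.npz","w8.npz","w9.npz"): red(n)
E
```

```text
w1.npz bbox [236 140  15  15 172] [[609.8, -19.6], [609.3, -19.0], [609.0, -18.5], [608.6, -18.0], [608.3, -17.6]]
w1.npz bbox [287 229   8  13  84] [[720.7, -30.7], [718.4, -30.0], [716.6, -29.4], [714.8, -28.7], [713.0, -28.1]]
w4.npz bbox [294  88  15  13 158] [[610.0, -19.6], [610.8, -19.8], [611.4, -19.9], [612.0, -20.0], [612.6, -20.2]]
w4.npz bbox [201 128  14  14 153] [[719.1, -32.7], [718.1, -32.6], [717.4, -32.6], [716.6, -32.6], [715.8, -32.6]]
w8.npz bbox [275 138  28  27 590] [[609.4, -19.5], [608.9, -20.2], [608.4, -20.7], [607.9, -21.2], [607.5, -21.8]]
w8.npz bbox [231 305   8   5  29] [[723.2, -27.9], [719.2, -28.3], [716.1, -28.6], [712.9, -28.9], [709.7, -29.3]]
w9.npz bbox [201 147  26  27 545] [[609.7, -19.5], [609.4, -18.4], [609.1, -17.5], [608.9, -16.6], [608.6, -15.7]]
```

>>> play_rows(
  commands=[
    [[0,0,0,0,0,0.02,1],[0,0,0,0,0,0.03,0.75],[0,0,0,0,0,0.03,0.65],[0,0,0,0,0,0.03,0.62],[0,0,0,0,0,0.03,0.62]],
  ],
)

```text
time_s: 27.3
tcp_pos: [0.6661, -0.0258, 0.1146]
ee_rot: [[-0.844, 0.536, 0.002], [0.536, 0.844, 0.001], [-0.002, 0.002, -1.0]]
wrist_force: [-0.8, 0.2, 0.4]
gripper_width: 0.366
```

>>> play_rows(
  commands=[
    [[0,0,0.01,0,0,0,0.62],[0,0,0.04,0,0,0,0.62],[0,0,0.09,0,0,0,0.6],[0.01,0.02,0.14,0,0,0.05,0.5],[0.02,0.04,0.15,0,0,0.15,0.4]],
  ],
)

```text
time_s: 27.8
tcp_pos: [0.6878, 0.0135, 0.2728]
ee_rot: [[-0.916, 0.402, 0.013], [0.402, 0.916, 0.001], [-0.012, 0.006, -1.0]]
wrist_force: [-0.1, 0.0, 0.7]
gripper_width: 0.506
```

>>> play_rows(
  commands=[
    [[0.01,0.015,0,0,0,0.15,0.4],[0.013,0.021,0,0,0,0.3,0.4],[0.013,0.021,0,0,0,0.45,0.4],[0.013,0.021,0,0,0,0.6,0.4],[0.013,0.021,0,0,0,0.75,0.4]],
  ],
)

```text
time_s: 28.3
tcp_pos: [0.6985, 0.0352, 0.265]
ee_rot: [[-0.942, -0.334, 0.001], [-0.334, 0.942, 0.0], [-0.001, -0.0, -1.0]]
wrist_force: [0.1, 0.0, 1.1]
gripper_width: 0.599
```

>>> play_rows(
  commands=[
    [[0,0,0,0,0,0.15,0.4],[0,0,0,0,0,0.3,0.4],[0,0,0,0,0,0.45,0.4],[0,0,0,0,0,0.65,0.4],[0,0,0,0,0,0.65,0.4]],
  ],
)

```text
time_s: 28.8
tcp_pos: [0.6985, 0.035, 0.2651]
ee_rot: [[-0.55, -0.835, 0.002], [-0.835, 0.55, 0.0], [-0.001, -0.001, -1.0]]
wrist_force: [-0.1, -1.0, -0.3]
gripper_width: 0.598
```

```bash
python3 s.py; python3 - <<'E'
from station import r
from h import *
s=r.sense();c=r.capture("wrist"); np.savez("w10.npz",tcp=s["tcp_pos"],R=s["ee_rot"],**c)
t=r.capture("top"); np.savez("top3.npz",**t); 
w=np.load("w10.npz"); I=w["image"].astype(int); m=((I[...,0]>2.2*I[...,1])&(I[...,0]>2.2*I[...,2])&(I[...,0]>90)).astype(np.uint8)
k,l,st,ce=cv2.connectedComponentsWithStats(m)
for i in range(1,k):
    p=wray(w,*ce[i],.108,1)
    if st[i,4]>25 and np.hypot(*(p-[.6647,-.0258]))<.08: print(st[i],(p*1000).round(1))
a=cv2.resize(c["image"][40:240,140:380],(480,400),interpolation=cv2.INTER_CUBIC)
b=cv2.resize(t["image"][60:240,60:380],(480,270))
cv2.imwrite("pics/w10.png",cv2.cvtColor(np.vstack([cv2.resize(c["image"][40:240,140:380],(396,330),interpolation=cv2.INTER_CUBIC),b[:,:396]]),cv2.COLOR_RGB2BGR))
# change map of bystanders: depth diff top0 vs top3
z0=np.load("top0.npz")["range_z"];z1=t["range_z"]; P,_=cloud("top3.npz"); d=(abs(z0-z1)>.012)&(z0>0)&(z1>0)
d=cv2.morphologyEx(d.astype(np.uint8),cv2.MORPH_OPEN,np.ones((3,3)))
k,l,st,ce=cv2.connectedComponentsWithStats(d); print([(st[i].tolist()) for i in range(1,k)])
E
```

```text
28.8 [0.6985 0.035  0.2651] yaw 146.63 [ 16.1  28.3  16.4   0.  -78.1 -49.5] [-0.1 -1.  -0.3] [-0.02  0.09 -0.04]
[292  87  15  14 165] [610.1 -19.6]
[201 132  14  14 153] [719.  -32.6]
[[225, 0, 3, 2, 6], [399, 0, 3, 2, 6], [128, 46, 384, 338, 38943], [267, 109, 7, 9, 44], [263, 117, 19, 25, 171], [254, 118, 13, 20, 113], [254, 140, 4, 5, 17], [241, 147, 15, 16, 128], [149, 166, 7, 7, 35], [152, 184, 4, 4, 15], [320, 185, 27, 24, 477], [152, 189, 3, 3, 9], [245, 357, 35, 20, 304]]
```

View pics/w10.png

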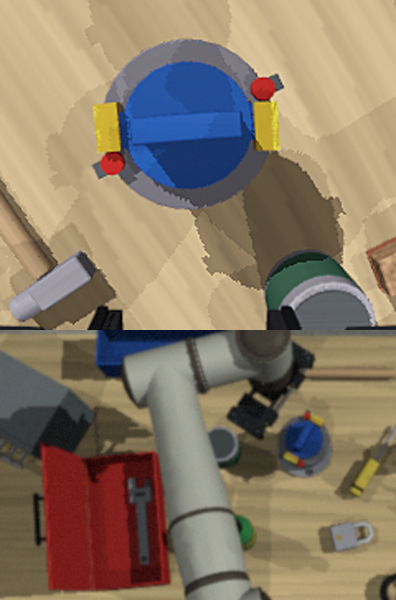

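```bash
python3 -c "
from station import r
print(r.finish_job())"
```

```text
the job is handed in; nothing more can be done
None
```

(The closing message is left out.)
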